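# Set sprung forceps to the gap gauge on a sample box

### The arm

A 7-joint arm with a two-finger parallel gripper is mounted at the origin on the work surface. World frame = base frame: x ahead of the robot, y to its left, z up, the work surface at z = 0. Lengths are in m, angles in rad, forces in N, time in s.
With the tool pointing down it reaches from about 0.4 to 0.85 m from the base axis. Payload 10.4 kg.
Tool frame: the origin (TCP) lies at the very end of the fingers, on their centre line; the grasp point (between the pads) lies r.tcp_to_grasp behind it (r.tcp_to_grasp is the distance from the TCP to the grasp point, in m); z points along the fingers, y is the line along which they close (so a half turn about z gives the same grasp; the last joint's range is limited). The gripper opens to 87 mm and grips with 3 to 60 N. Pads are 19 mm wide; open, the fingers measure 117 mm over their backs; the gripper's body (75 mm by 190 mm) begins 51 mm behind the grasp point.
Start: joints at [1.167, 0.332, -0.065, 1.46, 0.022, 1.35, -0.088], TCP at [0.232, -0.58, 0.223] pointing down, gripper open.
Joint ranges: [-2.6, 2.6], [-0.5, 2.12], [-1.47, 1.34], [0.16, 2.42], [-1.27, 4.41], [0.06, 2.06], [-2.6, 2.6]. Speed limits (rad/s): [2.22, 2.22, 2.79, 2.79, 3.14, 3.14, 3.14].

### API

Orientations are given as a unit quaternion [x, y, z, w].
In Python, from bench import monitor, cams, ticket, r gives the robot as it stands.
- The arm moves only by the shell command python3 -m crank 'ROWS' [OPENING] [FORCE]. ROWS is a JSON object whose one key "steps" holds a list of rows, each a list of 2 entries, a list of its own where there are three numbers: the shift along the world's x, y, z in units of 25 mm (1.0 is 25 mm), then the turn, a rotation vector about the world's x, y, z in units of 5 degrees (1.0 is 5 degrees). In form: {"steps": [[[x, y, z], [ax, ay, az]], ...]}. A call has 1 to 10 rows; each row shifts and turns the commanded pose from where the row before left it; what a row does not reach is not made up. A row lasts 1/12 s, in which the tool goes at most 41.7 mm and 7.16 degrees, less where a joint would pass 70% of its speed; a pose out of reach is approached as far as the arm can. A call is refused whole if a number of a shift passes 1 or a number of a turn 1, either way. A call with a gripper value outside its range is refused whole. OPENING is the finger opening in mm, from 0 to 87, set as the call begins (- or left out, the last holds). The fingers move at their own pace and stop on an object; FORCE is the grip in N (left out, the last holds). Time passes only in rows, so rows that do not move let the fingers close. It gives the time, the measured TCP pose, the force, the opening and the grip force at its end, in the units of the state.
- monitor.read_state(): the state, without advancing time (a new reading comes with each control period).
- cams.camera(name): name is "scene" or "top"; returns a dict with "pixels" (400x640x3 uint8, blue, green, red), "z_map" (400x640 float32, m along the optical axis (not along the pixel's ray), 0 where there is no reading), "vfov" (degrees; the focal length in pixels is half the picture's height over the tangent of half this angle, whatever the lens; pixels are square), "cx", "cy" (the principal point, pixels), "T" (4x4, takes a point from camera to world coordinates). Camera axes: x right, y up, looking along -z (the intrinsics and any distortion apply to the point x, -y, -z); pixel columns grow to the right and rows downward; lengths in m; the calibration is good to about 2 mm. A picture is of the moment at which its call begins.
- ticket.close_job(): hands the job in; it is judged then, once.
The state is a dict: "time": time; "joint_positions": joint angles; "joint_vel": joint speeds; "joint_torque": joint torques, N m; "ee_pos": TCP position; "eef_rot": TCP orientation; "ft_force": force on the tool from outside, world axes, zero at the start; "torque": the same for the moment, N m; "width": finger opening in m; "grip_force": force on a finger pad.
Only numpy, scipy, OpenCV 4.12 (cv2) and the standard library are available. Lean on these libraries where they do the work, as an engineer would, in place of code of your own. Each camera call takes 0.05 s, during which the arm holds its last target. There are 200 camera calls.

### The job

Shut the blue lid of the loaded sample box fully, then pick up the big sprung forceps by their green grips and squeeze them until the tip gap matches the two red spots on top of the lid (24 mm apart). Finish while holding the forceps level just above the closed lid, roughly 2 cm up and not touching it, one tip straight above each spot, with the gap held steady: do not let go or put them down. Leave the jar, the dish and the brush where they are.

Things in the scene. Friction and masses are not known exactly. Their poses are not given: they have to be found in the camera images.
- box: blue steel sample box, 150 (x) by 200 (y) mm, 50 mm high without its lid, heavy, does not move. Origin: centre of its underside, on the bench; its x axis points from the free edge of the lid to the hinge, z up. Compartments with stones inside
- lid (a joint): lid angle in rad: 0 fully shut, larger is more open; the lid starts standing open between 0.8 and 1.35. It is a flat blue plate 150 by 200 mm, 8 mm thick, 0.18 kg, hinged along the box's +x top edge; the hinge is stiff (0.22 N m of friction) and the lid stays where it is left. A steel tab 60 mm wide sticks out 14 mm from its free edge
- lid_hinge (a point): middle of the hinge line, on the top rim of the box (50 mm above the bench); the hinge line runs along the box's y, level with the underside of the lid
- lid_edge (a point): middle of the lid's free edge, on its upper (outer) face, 150 mm from the hinge line; with the lid shut 58 mm above the bench
- spot_a (a point): centre of one red spot (8 mm across) of the gap gauge, on a white patch on the lid's upper face, 120 mm from the hinge line and 12 mm to the box's +y side of its middle. Moves with the lid; its axes are the lid's (parallel to the box's when shut)
- spot_b (a point): centre of the other red spot, 12 mm to the box's -y side of the middle, so 24 mm from spot_a
- forceps: big steel sprung forceps, 62 g, lying on the bench with the arms side by side; 14 mm high, 178 mm long. Origin: on the bench, under the middle between the two green grips; x points along the forceps to the tips (60 mm ahead), the heel pivot is 105 mm behind, z up. Centre of mass about 20 mm behind the origin
- grip_left (a point): centre of the outer face of the left (+y) green grip, a flat pad 42 mm long and 14 mm high. At rest the two grips' outer faces are 45.5 mm apart at mid-grip, each splayed 0.055 rad; squeezed to the gauge gap (tips 24 mm apart) they are parallel and 34 mm apart. The tip gap changes 1.57 mm per mm at mid-grip
- forceps_arm (a joint): squeeze of the forceps in rad: 0 at rest (open), 0.11 at the gauge gap (24 mm), 0.24 at most. Only the arm with tip_right turns about the heel; the other is one with forceps. Sprung: the grips take about 2 N to start and 8 N at the gauge gap
- tip_left (a point): end of the forceps' left (+y) tip, a point 4 mm wide, at its mid-height, 7 mm above the forceps' underside
- tip_right (a point): end of the forceps' right (-y) tip, likewise. The tip gap is the distance from tip_left to tip_right: 42 mm at rest
- jar: amber jar with white cap, 60 mm across, 85 mm high, origin under its centre; a bystander
- dish: white bowl, 90 mm across, 30 mm high, origin under its centre; a bystander
- brush: hand brush lying on the bench along its x; a bystander
Mind the look-alikes: they are no part of the job. Leave any purple look-alike of the forceps alone.

How it is judged:
On the way, in this order (a step that is already met when the one before it is completed fails the run):
1. the lid is fully shut (value of joint lid below 0.05 rad), for 0.2 s.
2. then the forceps are lifted off the bench in the fingers (height (world z) of forceps above 0.03 m and contact force between the fingers and forceps above 1 N), for 0.2 s.
At the end, for the whole second after the job is handed in: The lid is shut (within 0.05 rad); the fingers hold the forceps with the tips 24 mm apart (21.5 to 26.5), one tip over each red spot within 6 mm horizontally, 7 to 40 mm above the lid, touching neither lid nor box, gap and forceps steady (value of joint lid below 0.05 rad and ((horizontal distance between tip_left and spot_a below 0.006 m and horizontal distance between tip_right and spot_b below 0.006 m) or (horizontal distance between tip_left and spot_b below 0.006 m and horizontal distance between tip_right and spot_a below 0.006 m)) and distance between tip_left and tip_right between 0.0215 and 0.0265 m and z of tip_left in the frame of spot_a between 0.007 and 0.04 m and z of tip_right in the frame of spot_a between 0.007 and 0.04 m and contact force between forceps and box below 0.2 N and contact force between the fingers and forceps above 1 N and velocity of joint forceps_arm between -0.03 and 0.03 rad/s and linear speed of forceps below 0.02 m/s); the arm keeps its last pose, push and grip.
It fails at once if the amber jar is pushed more than 30 mm from its place (distance of jar from where it was at the start of the episode above 0.03 m).
It fails at once if the white dish is pushed more than 30 mm from its place (distance of dish from where it was at the start of the episode above 0.03 m).
It fails at once if the brush is pushed more than 30 mm from its place (distance of brush from where it was at the start of the episode above 0.03 m).
It also fails if it takes over 51 s, if anything falls off the work surface, if the arm or the gripper's body presses on something with over 40 N, if the wrist force passes 120 N, or if a joint passes its speed limit or range.

## Working session

There is one attempt and no reset: what is moved stays moved. The work goes in short steps, Python scripts to look and compute and a shell command to move; the robot and the scene stay as the last step left them, time stands still between calls to the robot, and variables do not carry over. Pictures are saved under pics/ and viewed, at most 10 in all, crops included, and the job is handed in when it is done.

```bash
ls; mkdir -p pics; cat > look.py <<'E'
import cv2,numpy as np
from bench import monitor,cams,r
def snap(n):
    c=cams.camera(n); return c
def pts(c):
    # world point per pixel from depth (pinhole)
    h,w=c["z_map"].shape; f=h/2/np.tan(np.radians(c["vfov"])/2)
    v,u=np.mgrid[:h,:w]; z=c["z_map"]
    P=np.stack([(u-c["cx"])/f*z,-(v-c["cy"])/f*z,-z,np.ones_like(z)],-1)
    return (P@np.array(c["T"]).T)[...,:3]
E
python3 - <<'E'
from look import *
print(monitor.read_state(), r.tcp_to_grasp)
for n in("scene","top"):
    c=snap(n); np.savez(f"{n}0.npz",**{k:np.array(v) for k,v in c.items()})
    cv2.imwrite(f"pics/{n}0.png",c["pixels"]); print({k:v for k,v in c.items() if k not in("pixels","z_map")})
E
```

```text
pics
{'time': 0.0, 'joint_positions': array([ 1.16740625,  0.33286002, -0.06468144,  1.46089863,  0.02157877,
        1.34989961, -0.08847668]), 'joint_vel': array([-5.58817409e-04, -4.66418925e-04,  2.54601918e-03,  6.41976181e-04,
       -8.38044826e-04,  8.04289231e-04, -8.53207896e-05]), 'joint_torque': array([ 2.06394543e-04, -6.23248959e+01,  2.49636039e-02, -3.89888906e+01,
       -6.13347092e-02,  3.97779245e-02,  1.28026682e-04]), 'ee_pos': array([ 0.2321387 , -0.57989315,  0.22178167]), 'eef_rot': array([ 9.81927316e-01,  1.89257170e-01, -1.53151577e-04, -6.68300121e-04]), 'ft_force': array([ 1.12241521, -1.16621364, -0.31385132]), 'torque': array([-0.00504066,  0.01990641, -0.00710405]), 'grip_force': 0.0, 'width': 0.08716332835080029} 0.0187
{'vfov': 49.114053838589115, 'cx': 318.1910860735677, 'cy': 203.32408264519157, 'T': array([[ 0.74015687, -0.56371636,  0.36659469,  0.97607944],
       [ 0.67243321,  0.62144142, -0.40204992, -0.44373551],
       [-0.00117501,  0.54409045,  0.83902574,  1.00832809],
       [ 0.        ,  0.        ,  0.        ,  1.        ]])}
{'vfov': 43.15667427401827, 'cx': 318.87492384358234, 'cy': 203.1537791001435, 'T': array([[-1.35648544e-03,  9.82723522e-01, -1.85074687e-01,
         3.17993765e-01],
       [-9.99963970e-01,  2.17871195e-04,  8.48599956e-03,
         1.68373774e-02],
       [ 8.37971381e-03,  1.85079530e-01,  9.82687818e-01,
         1.34737850e+00],
       [ 0.00000000e+00,  0.00000000e+00,  0.00000000e+00,
         1.00000000e+00]])}
```

View pics/scene0.png

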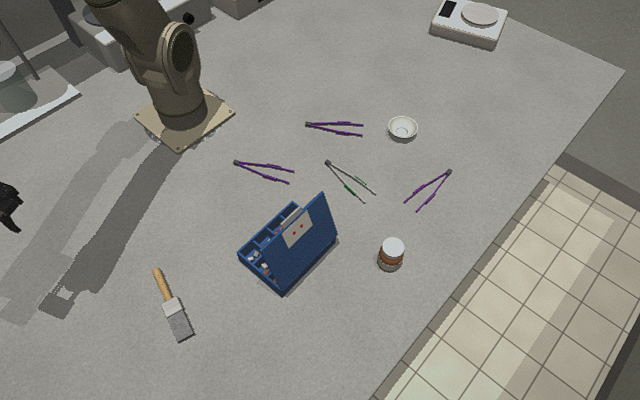

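View pics/top0.png

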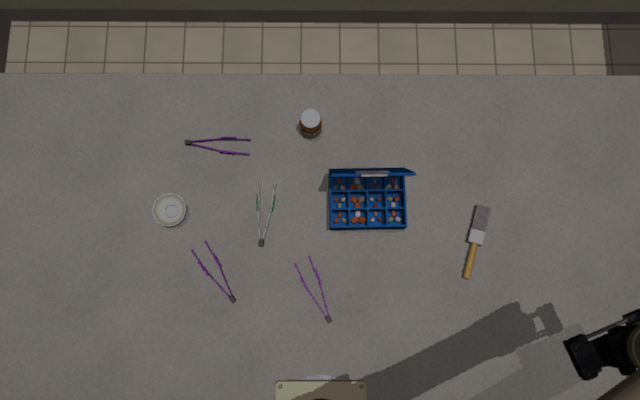

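The scene view shows the box with the open lid (spots near 297,230), and the green forceps at (350,180). In the top view the box is at (368,200), with the lid hinged on its far (+x) side. The forceps run from heel (262,243) to tips (268,183). The purple look-alikes are elsewhere.

```bash
cat >> look.py <<'E'
def ray(c,uv,z):
    # ray cast of pixels onto plane z
    f=200/np.tan(np.radians(float(c["vfov"]))/2); T=np.array(c["T"])
    uv=np.atleast_2d(uv).astype(float)
    d=np.c_[(uv[:,0]-c["cx"])/f,-(uv[:,1]-c["cy"])/f,-np.ones(len(uv))]@T[:3,:3].T
    o=T[:3,3]; return o+d*((z-o[2])/d[:,2])[:,None]
def tri(ca,ua,cb,ub):
    A=[];b=[]
    for c,u in((ca,ua),(cb,ub)):
        o=np.array(c["T"])[:3,3]; p=ray(c,u,0)[0]; d=(p-o)/np.linalg.norm(p-o)
        M=np.eye(3)-np.outer(d,d); A.append(M); b.append(M@o)
    x,*_=np.linalg.lstsq(np.vstack(A),np.hstack(b),rcond=None)
    return x, np.linalg.norm(np.vstack(A)@x-np.hstack(b))
def blobs(m,amin=4):
    n,l,s,c=cv2.connectedComponentsWithStats(m.astype(np.uint8),connectivity=8)
    return [(l==i,s[i,4],c[i]) for i in range(1,n) if s[i,4]>=amin]
def hsv(c): return cv2.split(cv2.cvtColor(c["pixels"],cv2.COLOR_BGR2HSV))
E
python3 - <<'E'
from look import *
C={n:dict(np.load(f"{n}0.npz")) for n in("scene","top")}
G={}
for n,c in C.items():
    H,S,V=hsv(c); P=pts(c)
    print(n)
    for nm,m in dict(green=(H>45)&(H<85)&(S>70)&(V>40),red=((H<8)|(H>172))&(S>140)&(V>110),blue=(H>100)&(H<122)&(S>120)&(V>40)).items():
        for b in blobs(m,5 if nm!="blue" else 100):
            print(nm,b[1],b[2].round(1),np.median(P[b[0]],0).round(4))
            if nm=="blue":
                p=P[b[0]]; print(" range",np.percentile(p,[1,50,99],axis=0).round(4))
                # lid plane: points above 0.065
            if nm=="green": G.setdefault(n,[]).append(b[2])
    q=P[(H>100)&(H<122)&(S>120)&(V>40)&(P[...,2]>0.07)]
    mu=q.mean(0); _,s,vt=np.linalg.svd(q-mu); print("lidplane",len(q),mu,vt[2],s/np.sqrt(len(q)), q.min(0),q.max(0))
for a in G["scene"]:
    for b in G["top"]: 
        x,e=tri(C["scene"],a,C["top"],b); print(a,b,x.round(4),round(e,4))
# bench depth check
P=pts(C["top"]); print("bench z",P[300,200],P[200,265],P[100,450]); P=pts(C["scene"]);print(P[180,300],P[300,250])
E
```

```text
scene
green 16 [360.4 180. ] [0.5767 0.1705 0.0134]
green 31 [349.3 189.2] [0.5725 0.1274 0.0101]
blue 3129 [292.8 245.2] [ 0.6309 -0.1465  0.1069]
 range [[ 0.5031 -0.2216  0.003 ]
 [ 0.6309 -0.1465  0.1069]
 [ 0.6587 -0.0266  0.1943]]
lidplane 2288 [ 0.63352348 -0.13339974  0.13699728] [ 0.97225354  0.07914088 -0.22013583] [0.08880642 0.05625663 0.02369796] [ 0.59998705 -0.44373551  0.07013626] [ 0.97607944 -0.02391818  1.00832809]
top
green 13 [257. 201.] [0.5749 0.1712 0.0142]
green 16 [272.9 203.2] [0.5694 0.1287 0.0114]
blue 2972 [366.1 198. ] [ 0.5814 -0.1212  0.0188]
 range [[ 0.4992 -0.2189 -0.0008]
 [ 0.5814 -0.1212  0.0188]
 [ 0.6509 -0.021   0.1956]]
lidplane 432 [ 0.61043568 -0.11073557  0.19166245] [-0.96852307 -0.01472882 -0.24848767] [0.22419074 0.06498606 0.00548523] [ 0.31799377 -0.21736565  0.07003167] [0.65189367 0.01683738 1.3473785 ]
[360.4375 180.    ] [257. 201.] [0.5756 0.1718 0.0109] 0.0002
[360.4375 180.    ] [272.9375 203.1875] [0.5766 0.1396 0.039 ] 0.0251
[349.25806452 189.16129032] [257. 201.] [ 0.5698  0.1605 -0.0193] 0.0259
[349.25806452 189.16129032] [272.9375 203.1875] [0.5706 0.1293 0.0062] 0.0003
bench z [ 0.31428387  0.31626411 -0.00096899] [ 0.58095076  0.15157656 -0.00270616] [ 8.68651788e-01 -3.65906251e-01 -4.03379833e-04]
[ 0.44369292  0.06351836 -0.00063286] [ 0.60087242 -0.27572874  0.00152301]
```

```bash
python3 - <<'E'
from look import *
C={n:dict(np.load(f"{n}0.npz")) for n in("scene","top")}
c=C["scene"];H,S,V=hsv(c);P=pts(c)
m=(H>100)&(H<122)&(S>120)&(V>40)&(c["z_map"]>0)&(P[...,2]>.07)&(P[...,2]<.25)
q=P[m]
for k in range(6):
    mu=np.median(q,0); mu=q.mean(0); _,s,vt=np.linalg.svd(q-mu,full_matrices=False); n=vt[2]; d=(q-mu)@n; q=q[abs(d)<max(.003,1.5*d.std())]
n*=np.sign(n[0]); print("lid outer normal",n,"mu",mu,len(q),"ang",np.arctan2(np.hypot(n[0],n[1]),n[2]),"yaw",np.degrees(np.arctan2(n[1],n[0])))
# where plane meets z=.05
print("x at z.05,y-.12:",mu[0]-(n[1]*(-.12-mu[1])+n[2]*(.05-mu[2]))/n[0]," y range",np.percentile(q[:,1],[1,99]),"z top",np.percentile(q[:,2],99.5))
# box rim in top view: min area rect of pixels with z within .04-.06
c=C["top"];H,S,V=hsv(c);P=pts(c)
m=(H>100)&(H<122)&(S>120)&(V>40)&(P[...,2]<.065)&(P[...,2]>.03)
r_=cv2.minAreaRect(ray(c,np.argwhere(m)[:,::-1],.05)[:,:2].astype(np.float32)*1000);print("rim rect",r_,cv2.boxPoints(r_))
# scene red/white patch
for n_,c in C.items():
    H,S,V=hsv(c);P=pts(c)
    ys,xs=(slice(205,270),slice(270,325)) if n_=="scene" else (slice(170,180),slice(340,400))
    mm=np.zeros(H.shape,bool);mm[ys,xs]=1
    for b in blobs(mm&((H<12)|(H>168))&(S>80),3):print(n_,"red",b[1:],np.median(P[b[0]],0))
    # forceps heel (dark) & steel
    x0,y0=(315,150) if n_=="scene" else (245,170)
    g=cv2.resize(c["pixels"][y0:y0+85,x0:x0+75],None,fx=7,fy=7,interpolation=cv2.INTER_NEAREST)
    cv2.imwrite(f"pics/crop_{n_}.png",g)
a=cv2.imread("pics/crop_scene.png");b=cv2.imread("pics/crop_top.png");cv2.imwrite("pics/crops.png",cv2.resize(np.hstack([a,b]),(800,453)))
E
```

```text
lid outer normal [0.94269156 0.01724545 0.33321949] mu [ 0.63201417 -0.13087255  0.12949552] 2184 ang 1.2310801673941372 yaw 1.0480432007153557
x at z.05,y-.12: 0.6599150768710403  y range [-0.21949457 -0.02661895] z top 0.19466737786344823
rim rect ((577.6640014648438, -120.2039566040039), (158.5470428466797, 199.77789306640625), 1.01949942111969) [[ 496.62573   -21.741314]
 [ 500.1803   -221.48758 ]
 [ 658.7023   -218.6666  ]
 [ 655.1477    -18.920334]]
scene red (np.int32(9), array([301.11111111, 225.33333333])) [ 0.62017953 -0.10879131  0.1673141 ]
scene red (np.int32(6), array([280.5, 227.5])) [ 0.52307165 -0.09155637  0.0216936 ]
scene red (np.int32(5), array([275.8, 231.4])) [ 0.52222211 -0.10687214  0.02267061]
scene red (np.int32(9), array([293.88888889, 232.66666667])) [ 0.61992235 -0.13139004  0.16563074]
top red (np.int32(7), array([392.28571429, 178.57142857])) [ 0.63592225 -0.1913498   0.0243457 ]
```

View pics/crops.png

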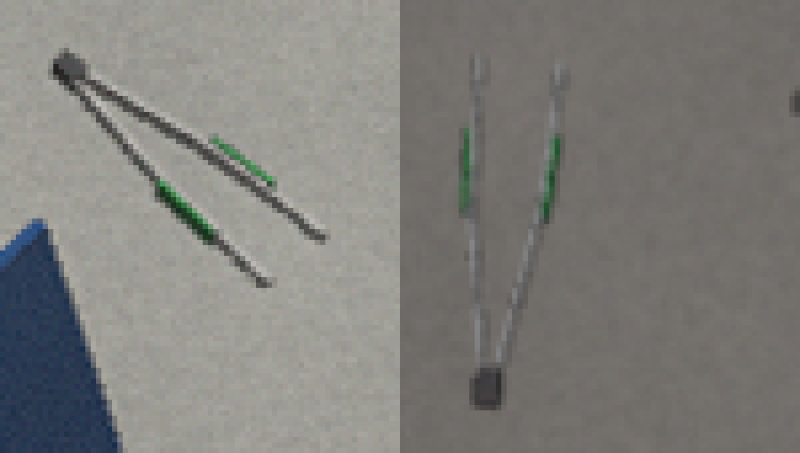

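Lid at about 1.23 rad, hinge x≈0.651, box yaw about ±1°. The crops show the forceps heel at (261,243), the tips at (260,181) and (275,183), and the grips at (258,202) and (273,203) in the top view. I'll close the lid first.

```bash
python3 -m crank '{"steps": [[[0.9,0.9,0.4],[0,0,-0.8]],[[0.9,0.9,0.4],[0,0,-0.8]],[[0.9,0.9,0.4],[0,0,-0.8]],[[0.9,0.9,0.4],[0,0,-0.8]],[[0.9,0.9,0.4],[0,0,-0.8]],[[0.9,0.9,0.4],[0,0,-0.36]],[[0.9,0.9,0.4],[0,0,0]],[[0.9,0.9,0.4],[0,0,0]],[[0.9,0.9,0.4],[0,0,0]],[[0.9,0.9,0.2],[0,0,0]]]}' 0 20
python3 -m crank '{"steps": [[[1,0.9,0],[0,0,0]],[[1,0.9,0],[0,0,0]],[[1,0.9,0],[0,0,0]],[[1,0.9,0],[0,0,0]],[[1,0.9,0],[0,0,0]],[[1,0.9,0],[0,0,0]],[[1,0.9,0],[0,0,0]],[[1,0.9,0],[0,0,0]],[[1,0.9,0],[0,0,0]],[[1,1,0],[0,0,0]]]}'
python3 -m crank '{"steps": [[[0,0,0],[0,0,0]],[[0,0,0],[0,0,0]]]}'
```

```text
time: 0.93
ee_pos: [0.4583, -0.3541, 0.3187]
eef_rot: [1.0, 0.0, 0.0, 0.0]
ft_force: [0.4, -0.0, 0.1]
width: 0.0282
grip_force: 0.0
time: 1.77
ee_pos: [0.7081, -0.1273, 0.3169]
eef_rot: [1.0, -0.0, -0.0, 0.0]
ft_force: [-0.1, -0.4, -0.2]
width: 0.0002
grip_force: 0.0
time: 1.93
ee_pos: [0.7081, -0.1249, 0.3157]
eef_rot: [1.0, 0.002, -0.001, -0.001]
ft_force: [0.1, -1.2, -0.1]
width: 0.0006
grip_force: 0.0
```

```bash
python3 -m crank '{"steps": [[[0,0.1,-1],[0,0,0]],[[0,0,-1],[0,0,0]],[[0,0,-1],[0,0,0]],[[0,0,-1],[0,0,0]],[[0,0,-1],[0,0,0]],[[0,0,-1],[0,0,0]],[[-0.8,0,0],[0,0,0]],[[-0.8,0,0],[0,0,0]],[[-0.8,0,0],[0,0,0]],[[-0.6,0,0],[0,0,0]]]}'
python3 -m crank '{"steps": [[[-0.6,0,-0.2],[0,0,0]],[[-0.6,0,-0.25],[0,0,0]],[[-0.4,0,-0.25],[0,0,0]],[[-0.4,0,-0.25],[0,0,0]],[[-0.35,0,-0.35],[0,0,0]],[[-0.35,0,-0.35],[0,0,0]],[[0,0,0],[0,0,0]]]}'
python3 - <<'E'
from look import *
c=snap("scene");cv2.imwrite("pics/s1.png",c["pixels"][120:320,180:440].repeat(3,0).repeat(3,1)); print(monitor.read_state()["ft_force"])
E
```

```text
time: 2.77
ee_pos: [0.6302, -0.1269, 0.1675]
eef_rot: [1.0, -0.001, -0.0, 0.0]
ft_force: [0.1, -0.4, 0.7]
width: 0.0004
grip_force: 0.0
time: 3.35
ee_pos: [0.5622, -0.1268, 0.1251]
eef_rot: [1.0, -0.001, -0.001, 0.0]
ft_force: [0.2, 0.1, -0.4]
width: 0.0005
grip_force: 0.0
[ 0.64456116 -0.01599185 -0.04070902]
```

View pics/s1.png

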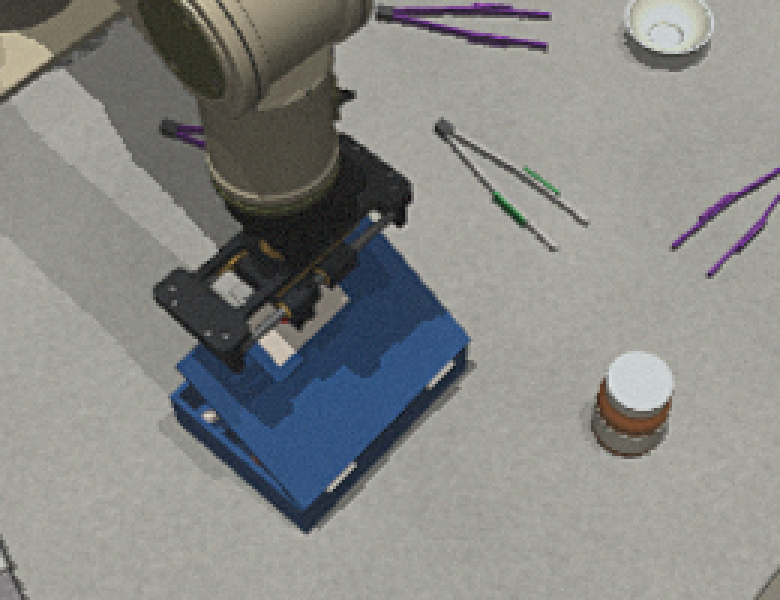

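The lid is following the fingers and stands about half shut (its edge near 270,360 in the crop). I'll push on down.

```bash
python3 -m crank '{"steps": [[[-0.25,0,-0.4],[0,0,0]],[[-0.2,0,-0.4],[0,0,0]],[[-0.15,0,-0.45],[0,0,0]],[[-0.15,0,-0.5],[0,0,0]],[[-0.05,0,-0.5],[0,0,0]],[[0,0,-0.4],[0,0,0]],[[0,0,-0.15],[0,0,0]],[[0,0,0],[0,0,0]]]}'
```

```text
time: 4.07
ee_pos: [0.5442, -0.1254, 0.0581]
eef_rot: [1.0, -0.0, -0.001, 0.0]
ft_force: [-16.9, 1.5, 30.4]
width: 0.0004
grip_force: 15.4
```

```bash
python3 -m crank '{"steps": [[[0,0,0],[0,0,0]],[[0,0,0.5],[0,0,0]],[[0,0,1],[0,0,0]],[[0,0,1],[0,0,0]],[[0,0,1],[0,0,0]],[[-1,0,1],[0,0,0]],[[-1,0.6,0.6],[0,0,0]],[[-1,0.6,0],[0,0,0]],[[-0.8,0.6,0],[0,0,0]],[[0,0,0],[0,0,0]]]}' 80 20
cat > m2.py <<'E'
from look import *
import sys
C={n:snap(n) for n in("scene","top")}; G={}
for n,c in C.items():
    H,S,V=hsv(c);P=pts(c)
    g=[b for b in blobs((H>45)&(H<85)&(S>70)&(V>40),5)]
    print(n,[(b[1],b[2].round(1).tolist()) for b in g])
    for b in blobs(((H<10)|(H>170))&(S>80)&(P[...,2]>.045)&(P[...,2]<.075),3): print(" red",b[1],b[2].round(1),np.median(P[b[0]],0).round(4),"ray",ray(c,b[2],.058)[0].round(4)); G.setdefault(n,[]).append(b[2])
    bl=(H>100)&(H<122)&(S>120)&(V>40)&(P[...,2]>.03)&(P[...,2]<.1)
    q=P[bl&(P[...,2]>.045)];A=np.c_[q[:,:2],np.ones(len(q))];co=np.linalg.lstsq(A,q[:,2],rcond=None)[0];print(" lid slope",co[:2].round(3),"z at edge/hinge",(np.array([[.505,-.12,1],[.645,-.12,1]])@co).round(4))
for a in G.get("scene",[]):
    for b in G.get("top",[]):
        x,e=tri(C["scene"],a,C["top"],b)
        if e<.006: print("tri red",x.round(4),round(e,4))
for n,c in C.items(): np.savez(f"{n}{sys.argv[1]}.npz",**{k:np.array(v) for k,v in c.items()})
E
python3 m2.py 2
```

```text
time: 4.9
ee_pos: [0.4475, -0.0778, 0.184]
eef_rot: [1.0, 0.001, -0.0, 0.0]
ft_force: [1.5, -0.0, 0.0]
width: 0.059
grip_force: 0.0
scene [(np.int32(16), [360.4, 180.0]), (np.int32(31), [349.3, 189.2])]
 red 7 [276.  226.7] [ 0.5305 -0.111   0.0578] ray [ 0.5296 -0.1109  0.058 ]
 red 7 [269.7 233. ] [ 0.5315 -0.1338  0.0585] ray [ 0.5308 -0.134   0.058 ]
 lid slope [-0.002  0.   ] z at edge/hinge [0.0574 0.0572]
top [(np.int32(13), [257.0, 201.0]), (np.int32(16), [272.9, 203.2])]
 lid slope [-0.002  0.   ] z at edge/hinge [0.0579 0.0577]
```

Lid is shut (slope about 0.002 rad). The spots are at (0.530,-0.111) and (0.531,-0.134). Next is the forceps pose.

```bash
python3 - <<'E'
from look import *
C={n:dict(np.load(f"{n}0.npz")) for n in("scene","top")}
s=5.333
S=lambda x,y:(315+x/s-.5,150+y/s-.5); T=lambda x,y:(245+(x-400)/s-.5,170+y/s-.5)
K=dict(heel=(S(68,68),T(487,388)),tipL=(S(323,238),T(478,60)),tipR=(S(267,283),T(560,68)))
W={}
for k,(a,b) in K.items():
    x,e=tri(C["scene"],a,C["top"],b);W[k]=ray(C["top"],b,.012)[0];print(k,x.round(4),round(e,4),"top ray",W[k].round(4),"scene ray",ray(C["scene"],a,.01)[0].round(4))
gl=np.array([.5756,.1718]);gr=np.array([.5706,.1293])
print("grip mid",(gl+gr)/2,"dist",np.linalg.norm(gl-gr),"yaw from grips",np.degrees(np.arctan2(-(gl-gr)[0],(gl-gr)[1])))
t=(W["tipL"]+W["tipR"])/2;d=(t-W["heel"])[:2];print("len",np.linalg.norm(d),np.linalg.norm(W["tipL"]-W["tipR"]),"yaw",np.degrees(np.arctan2(d[1],d[0])),"origin from tips",t[:2]-.06*d/np.linalg.norm(d))
E
```

```text
heel [0.4639 0.1587 0.0088] 0.0013 top ray [0.4642 0.1591 0.012 ] scene ray [0.464  0.1571 0.01  ]
tipL [0.6332 0.1677 0.0019] 0.0008 top ray [0.6312 0.167  0.012 ] scene ray [0.6356 0.1623 0.01  ]
tipR [0.6291 0.1259 0.0022] 0.0004 top ray [0.627  0.1253 0.012 ] scene ray [0.6317 0.1213 0.01  ]
grip mid [0.5731  0.15055] dist 0.042793106921559236 yaw from grips -6.709836807756938
len 0.16542860440538457 0.04186053266804131 yaw -4.48796484916739 origin from tips [0.56928243 0.15083752]
```

```bash
python3 -m crank '{"steps": [[[0.5,0.92,-0.3],[0,0,-0.3]],[[0.5,0.92,-0.3],[0,0,-0.3]],[[0.5,0.92,-0.3],[0,0,-0.3]],[[0.5,0.92,-0.3],[0,0,-0.2]],[[0.5,0.91,-0.4],[0,0,0]],[[0.5,0.91,-0.7],[0,0,0]],[[0.5,0.91,-0.8],[0,0,0]],[[0.5,0.91,-0.9],[0,0,0]],[[0.5,0.91,-0.9],[0,0,0]],[[0.44,0.91,-0.9],[0,0,0]]]}' 80 20
python3 -m crank '{"steps": [[[0,0,0],[0,0,0]],[[0,0,0],[0,0,0]],[[0,0,0],[0,0,0]]]}'
```

```text
time: 5.83
ee_pos: [0.5749, 0.1489, 0.0367]
eef_rot: [0.999, -0.049, -0.0, -0.0]
ft_force: [0.9, -0.5, 1.5]
width: 0.0797
grip_force: 0.0
time: 6.08
ee_pos: [0.5739, 0.1475, 0.0384]
eef_rot: [0.999, -0.048, -0.0, 0.0]
ft_force: [0.3, -0.4, 0.4]
width: 0.0801
grip_force: 0.0
```

```bash
python3 -m crank '{"steps": [[[-0.1,0.06,-0.5],[0,0,0]],[[0,0,-0.5],[0,0,0]],[[0,0,-0.3],[0,0,0]],[[0,0,0],[0,0,0]],[[0,0,0],[0,0,0]]]}' 80 20
python3 -m crank '{"steps": [[[0,0,0],[0,0,0]],[[0,0,0],[0,0,0]],[[0,0,0],[0,0,0]]]}' 48 20
python3 -m crank '{"steps": [[[0,0,0],[0,0,0]],[[0,0,0],[0,0,0]],[[0,0,0],[0,0,0]]]}' 40 20
python3 -m crank '{"steps": [[[0,0,0],[0,0,0]],[[0,0,0],[0,0,0]],[[0,0,0],[0,0,0]],[[0,0,0],[0,0,0]]]}' 34 20
```

```text
time: 6.5
ee_pos: [0.5705, 0.1492, 0.0058]
eef_rot: [0.999, -0.048, -0.0, 0.0]
ft_force: [-0.6, 0.2, 1.0]
width: 0.0798
grip_force: 0.0
time: 6.75
ee_pos: [0.5712, 0.1498, 0.0069]
eef_rot: [0.999, -0.048, 0.0, -0.0]
ft_force: [-0.2, 0.2, 0.4]
width: 0.0674
grip_force: 0.0
time: 7.0
ee_pos: [0.5709, 0.1497, 0.0065]
eef_rot: [0.999, -0.048, 0.0, 0.0]
ft_force: [0.4, 0.4, -0.4]
width: 0.0482
grip_force: 0.0
time: 7.33
ee_pos: [0.5709, 0.1497, 0.0064]
eef_rot: [0.999, -0.048, 0.0, 0.0]
ft_force: [0.2, 0.3, 1.9]
width: 0.0349
grip_force: 8.1
```

```bash
python3 -m crank '{"steps": [[[0,0,0],[0,0,0]],[[0,0,0],[0,0,0]],[[0,0,0],[0,0,0]],[[0,0,-0.14],[0,0,0]],[[0,0,0],[0,0,0]]]}' 50 20
python3 -m crank '{"steps": [[[0,0,0],[0,0,0]],[[0,0,0],[0,0,0]],[[0,0,0],[0,0,0]],[[0,0,0],[0,0,0]],[[0,0,0],[0,0,0]],[[0,0,0],[0,0,0]]]}' 34 20
python3 -m crank '{"steps": [[[0,0,0.3],[0,0,0]],[[0,0,0.5],[0,0,0]],[[0,0,0.8],[0,0,0]],[[0,0,1],[0,0,0]],[[0,0,1],[0,0,0]],[[0,0,1],[0,0,0]],[[0,0,0.5],[0,0,0]],[[0,0,0],[0,0,0]],[[0,0,0],[0,0,0]],[[0,0,0],[0,0,0]]]}'
python3 - <<'E'
from look import *
c=snap("scene");t=snap("top")
f=lambda c,u,v,w,h,s:cv2.resize(c["pixels"][v:v+h,u:u+w],(w*s,h*s),interpolation=cv2.INTER_NEAREST)
cv2.imwrite("pics/s3.png",np.hstack([f(c,290,90,130,130,3),f(t,200,130,130,130,3)]))
E
```

```text
time: 7.75
ee_pos: [0.5703, 0.1495, 0.002]
eef_rot: [0.999, -0.048, -0.0, 0.0]
ft_force: [-0.3, -0.7, -0.9]
width: 0.0492
grip_force: 0.0
time: 8.25
ee_pos: [0.5708, 0.1497, 0.0028]
eef_rot: [0.999, -0.048, 0.0, 0.0]
ft_force: [0.3, 0.1, -1.0]
width: 0.0347
grip_force: 7.8
time: 9.08
ee_pos: [0.5701, 0.1494, 0.1291]
eef_rot: [0.999, -0.048, -0.001, 0.0]
ft_force: [-0.6, 0.7, -1.0]
width: 0.0345
grip_force: 7.9
```

View pics/s3.png

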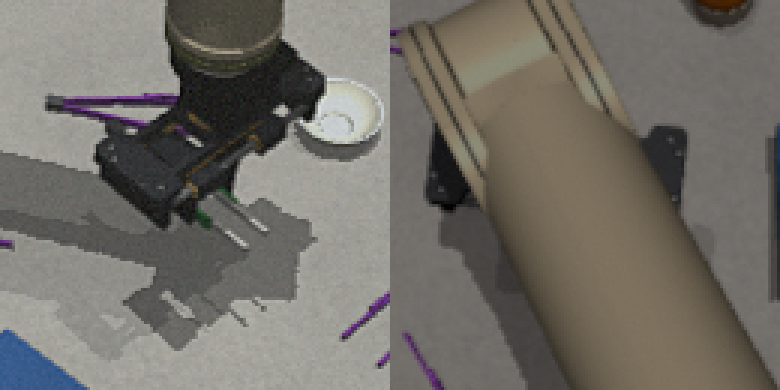

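The forceps are lifted with the arms parallel. The tips are at crop (246,247) and (267,230), i.e. scene pixels (372,172) and (379,167). The top view is blocked by the arm.

```bash
cat > tips.py <<'E'
from look import *
# bright steel tips ahead of the gripper, scene camera, points by depth near tool height
def tips():
    s=monitor.read_state();c=snap("scene");P=pts(c);p=s["ee_pos"];q=s["eef_rot"]
    from scipy.spatial.transform import Rotation as R
    L=(P-p)@R.from_quat(q).as_matrix()   # tool frame
    m=(L[...,0]>.022)&(L[...,0]<.09)&(abs(L[...,1])<.03)&(abs(L[...,2])<.02)&(c["z_map"]>0)
    for b in blobs(m,4):
        l=L[b[0]];w=P[b[0]];i=np.argsort(l[:,0])[-6:]
        print("blob",b[1],"px",b[2].round(1),"tool-x max",l[:,0].max().round(4),"end tool",l[i].mean(0).round(4),"end world",w[i].mean(0).round(4))
    print("tcp",p.round(4),"w",round(s["width"],4),s["grip_force"]); return c
if __name__=="__main__":
    c=tips()
    u=[[371.8,172.2],[379,166.5]];print(ray(c,u,.133).round(4))
E
python3 tips.py
```

```text
blob 40 px [372.8 163. ] tool-x max 0.0638 end tool [ 0.0613 -0.0127 -0.0053] end world [0.6322 0.1563 0.1339]
blob 43 px [365.3 167.8] tool-x max 0.0638 end tool [ 0.0611  0.0111 -0.0055] end world [0.6297 0.1326 0.1341]
tcp [0.57   0.1495 0.1288] w 0.0343 7.938276529312134
[[0.6305 0.1343 0.133 ]
 [0.6328 0.1606 0.133 ]]
```

```bash
python3 -m crank '{"steps": [[[-0.2,-0.4,0],[0,0,0.1]],[[-0.3,-0.7,0],[0,0,0.15]],[[-0.3,-0.8,0],[0,0,0.15]],[[-0.3,-0.8,0],[0,0,0.15]],[[-0.3,-0.8,0],[0,0,0.15]],[[-0.3,-0.8,0],[0,0,0.15]],[[-0.3,-0.8,0],[0,0,0.15]],[[-0.3,-0.8,0],[0,0,0.15]],[[-0.3,-0.8,0],[0,0,0.15]],[[-0.3,-0.8,0],[0,0,0]]]}'
python3 -m crank '{"steps": [[[-0.3,-0.8,0],[0,0,0]],[[-0.3,-0.8,0],[0,0,0]],[[-0.2,-0.8,0],[0,0,0]],[[-0.2,-0.5,0],[0,0,0]],[[-0.1,-0.3,0],[0,0,0]],[[-0.05,-0.1,0],[0,0,0]],[[0,0,0],[0,0,0]],[[0,0,0],[0,0,0]],[[0,0,0],[0,0,0]]]}'
python3 tips.py
```

```text
time: 10.07
ee_pos: [0.4974, -0.0386, 0.1296]
eef_rot: [1.0, 0.009, -0.001, -0.0]
ft_force: [1.1, -0.7, -0.3]
width: 0.034
grip_force: 7.9
time: 10.82
ee_pos: [0.4699, -0.1191, 0.1302]
eef_rot: [1.0, 0.01, 0.0, -0.0]
ft_force: [-0.5, 0.3, -0.6]
width: 0.0342
grip_force: 7.9
blob 37 px [270.3 204.8] tool-x max 0.0639 end tool [ 0.061  -0.0135 -0.0066] end world [ 0.5306 -0.1044  0.1368]
blob 42 px [262.2 211. ] tool-x max 0.0641 end tool [ 0.0611  0.0111 -0.0069] end world [ 0.5312 -0.129   0.1371]
tcp [ 0.4699 -0.1191  0.1302] w 0.0342 7.938385158777237
[[0.6305 0.1343 0.133 ]
 [0.6328 0.1606 0.133 ]]
```

```bash
python3 -m crank '{"steps": [[[-0.06,-0.23,-0.2],[0,0,0]],[[0,0,-0.4],[0,0,0]],[[0,0,-0.4],[0,0,0]],[[0,0,-0.4],[0,0,0]],[[0,0,-0.4],[0,0,0]],[[0,0,-0.3],[0,0,0]],[[0,0,0],[0,0,0]],[[0,0,0],[0,0,0]],[[0,0,0],[0,0,0]]]}'
python3 tips.py; python3 m2.py 4; python3 - <<'E'
from look import *
C={n:dict(np.load(f"{n}4.npz")) for n in("scene","top")}
f=lambda c,u,v,w,h,s:cv2.resize(c["pixels"][v:v+h,u:u+w],(w*s,h*s),interpolation=cv2.INTER_NEAREST)
cv2.imwrite("pics/s5.png",np.hstack([f(C["scene"],230,190,80,80,5),f(C["top"],330,160,80,80,5)]))
E
```

```text
time: 11.62
ee_pos: [0.4683, -0.126, 0.0781]
eef_rot: [1.0, 0.009, 0.0, 0.0]
ft_force: [-0.8, -0.4, -0.9]
width: 0.0341
grip_force: 7.9
blob 280 px [270.7 227.6] tool-x max 0.09 end tool [ 0.0889 -0.0001  0.0188] end world [ 0.5572 -0.1243  0.0593]
blob 7 px [268.3 240.9] tool-x max 0.0798 end tool [0.0765 0.0275 0.0186] end world [ 0.5454 -0.1521  0.0595]
tcp [ 0.4683 -0.126   0.0781] w 0.0341 7.938433885574341
[[0.6305 0.1343 0.133 ]
 [0.6328 0.1606 0.133 ]]
scene [(np.int32(16), [260.1, 207.6]), (np.int32(15), [253.7, 218.7])]
 red 7 [276.  226.7] [ 0.5288 -0.1104  0.0571] ray [ 0.5296 -0.1109  0.058 ]
 red 8 [269.5 233. ] [ 0.5306 -0.1338  0.0585] ray [ 0.5304 -0.1344  0.058 ]
 lid slope [-0.002  0.001] z at edge/hinge [0.0574 0.0572]
top []
 lid slope [-0.002  0.001] z at edge/hinge [0.0581 0.0578]
```

View pics/s5.png

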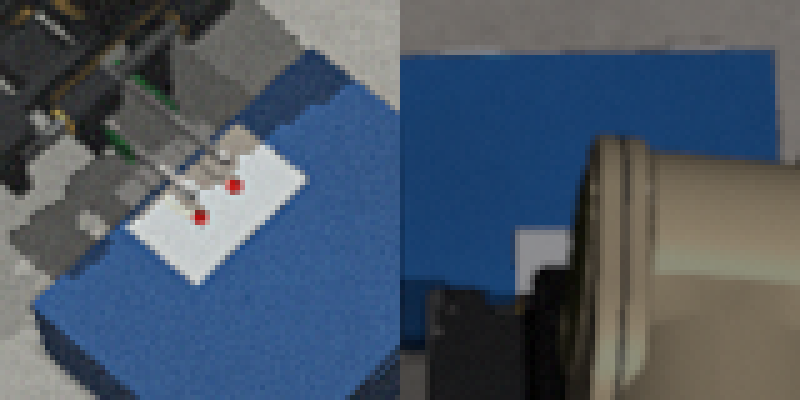

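The tips end right by the spots at crop (200,216) and (235,185), and the forceps hang above the lid. I'll measure them with the lid cut out by height.

```bash
python3 - <<'E'
from look import *
for k in range(2):
    c=snap("scene");P=pts(c)
    m=(P[...,2]>.07)&(P[...,2]<.1)&(P[...,0]>.495)&(P[...,0]<.55)&(abs(P[...,1]+.1225)<.03)
    for b in blobs(m,4):
        w=P[b[0]];i=np.argsort(w[:,0])[-6:];print(b[1],b[2].round(1),"xmax",w[:,0].max().round(4),"end",w[i].mean(0).round(4), "uv end",np.argwhere(b[0])[i].mean(0)[::-1],"ray@.084",ray(c,np.argwhere(b[0])[i].mean(0)[::-1],.084)[0].round(4))
s=monitor.read_state();print(s["ee_pos"],s["width"],s["grip_force"],s["ft_force"])
E
```

```text
30 [270.6 218.2] xmax 0.532 end [ 0.5297 -0.1121  0.0836] uv end [274.83333333 221.83333333] ray@.084 [ 0.5299 -0.1122  0.084 ]
33 [263.2 224.4] xmax 0.5325 end [ 0.5303 -0.1362  0.0861] uv end [267.83333333 227.83333333] ray@.084 [ 0.5293 -0.1355  0.084 ]
31 [270.4 218.1] xmax 0.531 end [ 0.5291 -0.1116  0.0824] uv end [274.83333333 221.83333333] ray@.084 [ 0.5299 -0.1122  0.084 ]
32 [263.4 224.5] xmax 0.5326 end [ 0.5299 -0.1364  0.0858] uv end [267.66666667 227.83333333] ray@.084 [ 0.529  -0.1358  0.084 ]
[ 0.46831406 -0.12607886  0.0782154 ] 0.034118677748238534 7.938298881053925 [ 0.66142376 -0.07855493 -1.60878073]
```

```bash
python3 -m crank '{"steps": [[[-0.02,0.05,-0.05],[0,0,0]],[[0,0,0],[0,0,0]],[[0,0,0],[0,0,0]],[[0,0,0],[0,0,0]],[[0,0,0],[0,0,0]],[[0,0,0],[0,0,0]],[[0,0,0],[0,0,0]],[[0,0,0],[0,0,0]]]}'
python3 - <<'E'
from bench import ticket
print(ticket.close_job())
E
```

```text
time: 12.53
ee_pos: [0.4676, -0.1247, 0.0766]
eef_rot: [1.0, 0.009, 0.0, 0.0]
ft_force: [-0.3, 0.6, -0.8]
width: 0.0341
grip_force: 7.9
the job is handed in; nothing more can be done
None
```

The job was handed in at about 12.5 s, but no verdict came back: by my last measurements the lid is shut and the forceps are held with a gap of about 24 mm, roughly 2 cm above it, each tip within about 2 mm of its spot.

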